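Swap the jar candles onto their own coasters and lid the wide one

TASK

The white jar candles have been stood on the wrong coasters: make every candle stand upright in the middle of its own, the wide low one on the large round coaster, the tall slim one on the small round coaster and the square one on the square coaster (one of them may be right already). While you swap them, park a candle on the empty cork mat, which must be empty again in the end. When all three candles are home, and not before, cover the wide low candle with the loose wooden lid, centred on its rim; never tip a candle, and leave the amber bottle and the white carton where they stand.

Things in the scene. Friction and masses are not known exactly. Their poses are not given: they have to be found in the camera images.
- wide_c (a point): wide low candle: white round jar, 66 mm diameter, 64 mm tall, about 0.3 kg, flat rim 4 mm wide around recessed cream wax. The point is its centre, half-way up (32 mm above its underside); z is up its axis. It starts standing on a coaster
- slim_c (a point): tall slim candle: white round jar, 46 mm diameter, 112 mm tall, about 0.28 kg. The point is its centre, half-way up (56 mm above its underside); z is up its axis. It starts standing on a coaster
- square_c (a point): square candle: white square jar, 54 x 54 mm, 86 mm tall, about 0.32 kg. The point is its centre, half-way up (43 mm above its underside); z is up, x and y are square to its sides. It starts standing on a coaster, turned any way
- lid_c (a point): loose wooden lid lying on the table, knob up: flat disc 78 mm diameter and 8 mm thick with a round knob on top, 24 mm diameter and 28 mm tall (36 mm tall in all), about 70 g. Flat underneath: it simply rests on the rim of the wide jar. The point is on its axis, 18 mm above its underside and so 10 mm above the disc, within the knob; z is up
- coaster_large: large round wooden coaster, 106 mm diameter, 8 mm thick, fixed to the table, flat on top without a rim; home of the wide low candle. Origin: centre of its underside, at table height; its top is 8 mm above
- coaster_small: small round wooden coaster, 78 mm diameter, 8 mm thick, fixed, flat; home of the tall slim candle. Origin: centre of its underside; its top is 8 mm above
- coaster_square: square wooden coaster, 84 x 84 mm, 8 mm thick, fixed, flat; home of the square candle (its turn on the coaster does not matter). Origin: centre of its underside; its top is 8 mm above; x and y are along its sides
- mat: oblong cork mat, 120 mm (its x) by 90 mm (its y), 8 mm thick, fixed, flat, empty at the start: the parking place. Origin: centre of its underside; its top is 8 mm above
- bottle: bystander: amber glass bottle with a black cap, 42 mm diameter, 95 mm tall, loose. Origin: centre of its underside; z is up
- carton: bystander: closed white gift carton, 62 x 62 mm, 62 mm tall, loose. Origin: centre of its underside; z is up

How it is judged:
By the outcome, as a careful person would: the job done as asked, in the order asked, and still so for the second after the job is handed in, with the robot touching nothing.
It also fails if it takes over 128 s, if anything falls off the work surface, if the arm or the gripper's body presses on something with over 40 N, if the wrist force passes 120 N, or if a joint passes its speed limit or range.

ROBOT

A 7-joint arm with a two-finger parallel gripper is mounted at the origin on the work surface. World frame = base frame: x ahead of the robot, y to its left, z up, the work surface at z = 0. Lengths are in mm, angles in degrees, forces in N, time in s.
With the tool pointing down it reaches from about 425 to 950 mm from the base axis. Payload 4.7 kg.
Tool frame: the origin (TCP) lies between the finger pads; the fingertips stand 19 mm ahead of it and the grasp point (between the pads) is the TCP; z points along the fingers, x is the direction in which the jaws open and shut, and the axes are right-handed (so a half turn about z gives the same grasp; the last joint's range is limited). The gripper opens to 85 mm and grips with 20 to 120 N. Pads are 22 mm wide; open, the fingers measure 114 mm over their backs; the gripper's body (76 mm by 85 mm) begins 54 mm behind the grasp point. The pads swing forward as they close: fully open they stand 13 mm farther back than shut.
Start: joints at [66.526, 26.849, -2.785, 87.806, 1.381, 65.374, -4.715], TCP at [250.918, -626.647, 250.335] pointing down, gripper open.
Joint ranges: [-148.3, 148.3], [-19.14, 114.17], [-79.39, 73.82], [5.75, 140.21], [-59.74, 239.74], [12.07, 113.84], [-152.46, 152.46]. Speed limits (degrees/s): [147.25, 147.25, 180, 180, 180, 180, 180].

INTERFACE

Orientations are given as a 3x3 rotation matrix whose columns are the frame's x, y, z axes.
In Python, from plant import get_state, capture, get_calibration, finish_job gives the robot as it stands.
- The arm moves only by the tool send_rows, never from a script. Its argument "steps" is a list that holds one entry, the list of rows, each a list of 4 numbers: the shift along the tool's x, y, z in cm, then the turn about the tool's z in degrees. In form: [[[tx, ty, tz, yaw], ...]]. A call has 1 to 12 rows; each row shifts and turns the commanded pose from where the row before left it, along the tool's axes as they then stand; what a row does not reach is not made up. A row lasts 1/8 s, in which the tool goes at most 62.5 mm and 10.7 degrees, less where a joint would pass 70% of its speed; a pose out of reach is approached as far as the arm can. A call is refused whole if a number of a shift passes 6.25 or a number of a turn 10.7, either way. A call with a gripper value outside its range is refused whole. "grip" is the finger opening in cm, from 0 to 8.54, set as the call begins (left out, the last holds). The fingers move at their own pace and stop on an object; "squeeze" is the grip in N (left out, the last holds). Time passes only in rows, so rows that do not move let the fingers close. It gives the time, the measured TCP pose, the force and the opening at its end, in the units of the state.
- get_state(): the state, without advancing time (a new reading comes with each control period).
- capture(name): name is "scene" or "side" or "wrist"; returns (picture, depth): 420x560x3 uint8, red, green, blue; 420x560 float32, mm along the optical axis (not along the pixel's ray), 0 where there is no reading.
- get_calibration(name): a dict with "fx", "fy", "cx", "cy" (pixels), "rvec" (rotation vector, rad) and "tvec" (3), from world to camera coordinates, as OpenCV has them. Camera axes: x right, y down, z forward; pixel columns grow to the right and rows downward; lengths in mm; the calibration is good to about 2 mm. A picture is of the moment at which its call begins: read the wrist's pose just before it. get_calibration takes no time and is no camera call; for the wrist camera it gives the pose at the moment of the call.
- finish_job(): hands the job in, once; it reports no verdict.
The state is a dict: "t": time; "joint_pos": joint angles; "qvel": joint speeds; "tau": joint torques, N m; "ee_pos": TCP position; "ee_rot": TCP orientation; "wrist_force": force on the tool from outside, world axes, zero at the start; "torque": the same for the moment, N m; "opening": opening from 0.0 (shut) to 1.0 (fully open).
Only numpy, scipy, OpenCV 4.12 (cv2) and the standard library are available. Lean on these libraries where they do the work, as an engineer would, in place of code of your own. Each camera call takes 0.05 s, during which the arm holds its last target.

## Working session

There is one attempt and no reset: what is moved stays moved. The work goes in short steps, Python scripts to look and compute and a tool call to move; the robot and the scene stay as the last step left them, time stands still between calls to the robot, and variables do not carry over. Pictures are saved under pics/ and viewed, and the job is handed in when it is done.

Besides the shell and the picture viewer there is one more tool, called after "Request:" by a JSON object that holds its "name" and its "arguments". send_rows: Moves the arm, as the interface text tells. Its arguments: {"type":"object","properties":{"steps":{"type":"array"},"grip":{"type":"number"},"squeeze":{"type":"number"}},"required":["steps"]}

```bash
ls; mkdir -p pics; python3 - <<'E'
from plant import *
import cv2,numpy as np
s=get_state();print(s['t'],s['ee_pos'],s['ee_rot'],s['opening'])
for n in ("scene","side","wrist"):
    c=get_calibration(n);print(n,c)
    p,d=capture(n)
    cv2.imwrite(f"pics/{n}0.png",p[:,:,::-1]);np.savez(f"{n}0.npz",p=p,d=d,R=cv2.Rodrigues(np.array(c['rvec'],float))[0],t=np.array(c['tvec']),K=[c['fx'],c['fy'],c['cx'],c['cy']])
E
```

```text
pics
0.0 [ 250.67029817 -626.1369305   249.24026889] [[ 3.71696065e-01 -9.28354115e-01 -8.19873753e-04]
 [-9.28352339e-01 -3.71696960e-01  1.81800706e-03]
 [-1.99249892e-03  8.53856429e-05 -9.99998011e-01]] 0.9995551296024803
scene {'fx': 404.6625805255609, 'fy': 404.6625805255609, 'cx': 274.41061152308487, 'cy': 206.4462808026633, 'rvec': array([ 1.55916108,  2.12996563, -0.7864915 ]), 'tvec': array([ 160.94393385, -382.27840099, 1219.21693827])}
side {'fx': 438.6722833358234, 'fy': 438.6722833358234, 'cx': 289.75596419186274, 'cy': 211.7512220267129, 'rvec': array([ 2.40610465, -0.44455935,  0.16186494]), 'tvec': array([-542.07054817,  212.20834764,  905.73581752])}
wrist {'fx': 355.26090935847105, 'fy': 355.26090935847105, 'cx': 274.7863446403666, 'cy': 208.0974326014395, 'rvec': array([-2.37209624,  1.60505894,  0.26189616]), 'tvec': array([-673.70760505,  -42.357401  ,  379.64578748])}
```

View pics/scene0.png

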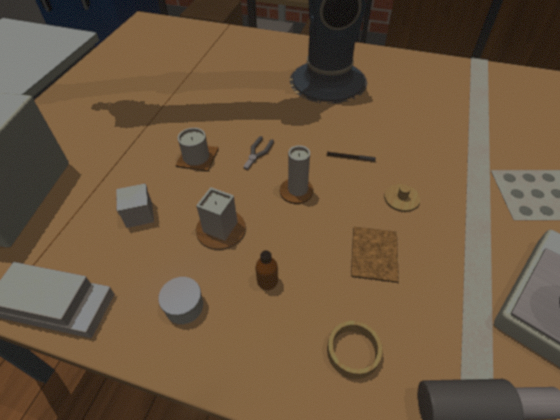

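View pics/side0.png

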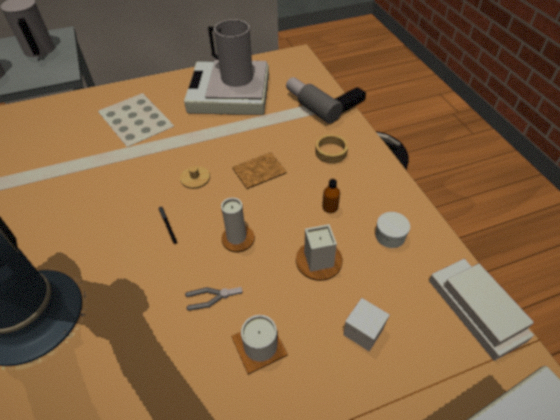

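View pics/wrist0.png

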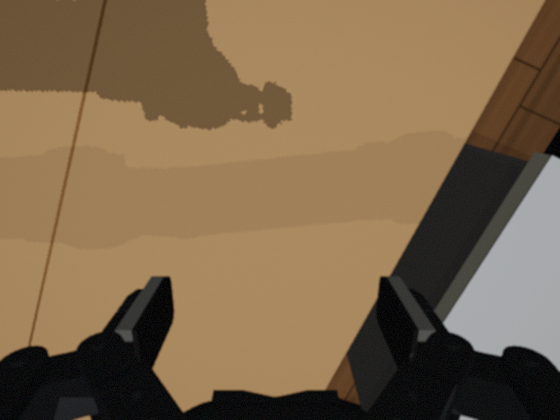

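The scene view shows the wide candle (195,148) on the square coaster and the square candle (217,215) on the large round coaster. The slim one (298,175) is already on the small coaster. The mat is at (375,253), the lid at (403,196), the bottle at (267,270) and the carton at (135,205). I'll measure these next.

```bash
cat > h.py <<'E'
import cv2,numpy as np
def cloud(n):
    z=np.load(n);p,d,R,t,K=z['p'],z['d'],z['R'],z['t'],z['K']
    v,u=np.mgrid[:420,:560]
    X=np.stack([(u-K[2])/K[0]*d,(v-K[3])/K[1]*d,d],-1).reshape(-1,3)
    W=((X-t.ravel())@R).reshape(420,560,3); W[d<=0]=np.nan
    return p,W
def ray(n,uv,z):
    f=np.load(n);R,t,K=f['R'],f['t'].ravel(),f['K']
    uv=np.atleast_2d(np.array(uv,float))
    D=np.c_[(uv[:,0]-K[2])/K[0],(uv[:,1]-K[3])/K[1],np.ones(len(uv))]@R
    C=-R.T@t
    return C+D*((z-C[2])/D[:,2])[:,None]
def circ(P):
    A=np.c_[2*P,np.ones(len(P))];b=(P**2).sum(1)
    s=np.linalg.lstsq(A,b,rcond=None)[0];return s[0],s[1],np.sqrt(s[2]+s[0]**2+s[1]**2)
E
python3 - <<'E'
from h import *
for n in ("scene0.npz","side0.npz"):
    p,W=cloud(n);z=W[:,:,2]
    # table plane check
    hsv=cv2.cvtColor(p,cv2.COLOR_RGB2HSV)
    m=((z>25)&(z<160)&(W[:,:,0]>250)&(W[:,:,0]<1000)&(abs(W[:,:,1])<500)).astype(np.uint8)
    k,l,st,c=cv2.connectedComponentsWithStats(m)
    print(n,"table z",np.nanmedian(z[(abs(z)<15)]))
    for i in range(1,k):
        if st[i,4]<25: continue
        P=W[l==i];zt=np.percentile(P[:,2],97)
        T=P[P[:,2]>zt-6][:,:2]
        (cx,cy),(w,h),a=cv2.minAreaRect(T.astype(np.float32))
        (ex,ey),r=cv2.minEnclosingCircle(T.astype(np.float32))
        print(np.round(c[i]),st[i,4],"ztop %.0f rect c %.0f %.0f %.0fx%.0f a%.0f encl %.0f %.0f r%.0f"%(zt,cx,cy,w,h,a,ex,ey,r), "hsv",np.median(hsv[l==i],0))
    # low things
    for (u,v) in ([(195,165),(217,240),(298,195),(375,253),(403,200)] if n[1]=='c' else [(275,355),(320,272),(238,243),(260,170),(195,178)]):
        print((u,v),hsv[v,u],np.round(W[v,u]))
    print('table',hsv[300,330],hsv[100,150])
E
```

```text
scene0.npz table z -0.5845061121792706
[193. 143.] 787 ztop 72 rect c 429 -235 66x65 a18 encl 429 -236 r34 hsv [19. 39. 78.]
[298. 167.] 896 ztop 120 rect c 460 36 44x45 a8 encl 460 37 r24 hsv [17. 46. 68.]
[133. 202.] 1036 ztop 64 rect c 631 -279 65x62 a34 encl 631 -280 r43 hsv [ 30.  15. 132.]
[404. 189.] 96 ztop 37 rect c 413 266 24x21 a42 encl 413 266 r12 hsv [ 18.  125.  128.5]
[217. 211.] 1354 ztop 94 rect c 613 -92 55x56 a83 encl 614 -92 r37 hsv [18. 42. 69.]
[  6. 222.] 433 ztop 85 rect c 747 -498 20x4 a1 encl 747 -498 r10 hsv [25. 33. 55.]
[266. 268.] 599 ztop 96 rect c 704 45 20x19 a38 encl 704 45 r11 hsv [ 14. 165.  64.]
[ 50. 297.] 5328 ztop 62 rect c 872 -329 86x151 a6 encl 872 -329 r84 hsv [ 35.  15. 134.]
[520. 307.] 1593 ztop 61 rect c 633 482 102x37 a0 encl 633 499 r51 hsv [ 22.  25. 114.]
[180. 297.] 1406 ztop 48 rect c 800 -86 75x73 a28 encl 800 -86 r38 hsv [ 30.   4. 132.]
[355. 348.] 806 ztop 32 rect c 790 228 88x89 a17 encl 790 229 r45 hsv [ 20. 119. 130.]
[479. 400.] 4615 ztop 71 rect c 831 404 42x129 a19 encl 831 404 r65 hsv [15. 25. 73.]
(195, 165) [ 16 106  
[... 772 characters left out ...]
 94.]
[392. 226.] 797 ztop 48 rect c 799 -89 73x73 a76 encl 799 -87 r39 hsv [ 30.  17. 176.]
[319. 245.] 1109 ztop 95 rect c 613 -93 57x55 a83 encl 613 -92 r37 hsv [ 21.  39. 113.]
[485. 305.] 4691 ztop 62 rect c 871 -331 87x150 a6 encl 872 -331 r85 hsv [ 28.  25. 168.]
[366. 321.] 1259 ztop 64 rect c 630 -281 64x62 a33 encl 629 -282 r43 hsv [ 30.  12. 174.]
[259. 336.] 1267 ztop 72 rect c 427 -237 65x64 a61 encl 428 -237 r33 hsv [ 28.  27. 167.]
(275, 355) [ 14 180 109] [ 448. -266.    6.]
(320, 272) [ 15 194 113] [ 603. -126.    9.]
(238, 243) [ 15  80 105] [457.  13.   9.]
(260, 170) [ 16 166 158] [581. 225.   7.]
(195, 178) [ 18 145 114] [412. 254.  10.]
table [ 16 139 173] [ 15 103 169]
```

```bash
python3 - <<'E'
from h import *
for n in ("scene0.npz","side0.npz"):
    p,W=cloud(n);z=W[:,:,2]
    for name,(x,y),r in (("large",(613,-92),70),("small",(460,36),55),("sq",(428,-236),70),("mat",(585,230),90),("lid",(413,265),55)):
        near=(np.hypot(W[:,:,0]-x,W[:,:,1]-y)<r)
        m=(near&(z>4.5)&(z<12)).astype(np.uint8)
        k,l,st,c=cv2.connectedComponentsWithStats(m)
        i=1+np.argmax(st[1:,4]); 
        # all sizable comps
        mm=np.isin(l,[j for j in range(1,k) if st[j,4]>30]).astype(np.uint8)
        ys,xs=np.nonzero(mm)
        P=ray(n,np.c_[xs,ys],8)[:,:2]
        H=cv2.convexHull(P.astype(np.float32))
        (a,b),(w,h),ang=cv2.minAreaRect(H);(e,f),R=cv2.minEnclosingCircle(H)
        print(n[:5],name,"rect %.1f %.1f %.0fx%.0f a%.0f  encl %.1f %.1f r%.1f circ"%(a,b,w,h,ang,e,f,R),np.round(circ(H[:,0].astype(float)),1),len(P))
E
```

```text
scene large rect 624.9 -84.2 87x105 a33  encl 617.0 -89.7 r53.4 circ [616.2 -89.9  52.6] 762
scene small rect 468.8 33.9 67x76 a6  encl 464.3 33.4 r39.3 circ [464.   33.4  38.5] 374
scene sq rect 428.2 -232.5 87x85 a5  encl 427.8 -232.1 r56.7 circ [ 431.5 -229.4   51.1] 341
scene mat rect 582.0 231.4 121x90 a9  encl 581.8 231.2 r73.5 circ [582.  230.4  67.6] 2239
scene lid rect 415.1 265.8 78x75 a5  encl 415.3 266.5 r39.3 circ [415.3 266.1  38.5] 566
side0 large rect 609.2 -100.4 88x103 a65  encl 613.8 -93.2 r53.2 circ [613.5 -93.2  52.5] 671
side0 small rect 460.7 26.5 68x77 a86  encl 461.1 30.5 r39.4 circ [461.   30.8  38.8] 375
side0 sq rect 424.8 -235.7 84x85 a6  encl 423.9 -235.5 r57.9 circ [ 421.7 -236.8   52.1] 659
side0 mat rect 578.4 228.2 121x93 a9  encl 579.4 229.2 r73.2 circ [578.3 230.   65.9] 1050
side0 lid rect 412.5 261.6 75x76 a87  encl 414.2 264.0 r40.7 circ [412.9 263.6  38.7] 382
```

Both cameras agree to within about 3 mm. The slim candle is already home, though about 4 mm off centre, so I'll check that again later. The plan is wide → mat, square → square coaster, wide → large coaster, then the lid. First I'll turn the tool so its x axis lies along -7°, which matches the square candle's sides.

Request:
{"name": "send_rows", "arguments": {"steps": [[[0,0,0,-10.2],[0,0,0,-10.2],[0,0,0,-10.2],[0,0,0,-10.2],[0,0,0,-10.2],[0,0,0,-10.2]]], "grip": 8.54, "squeeze": 40}}

```text
t: 0.9
ee_pos: [250.8, -626.5, 249.9]
ee_rot: [[0.993, -0.116, -0.0], [-0.116, -0.993, 0.001], [-0.0, -0.001, -1.0]]
wrist_force: [-0.6, 0.6, 0.1]
opening: 1.004
```

```bash
cat > go.py <<'E'
import sys,numpy as np
from plant import get_state
s=get_state();R=np.array(s['ee_rot']);p=np.array(s['ee_pos'])
print("t %.2f"%s['t'],np.round(p,1),"yaw %.1f"%np.degrees(np.arctan2(R[1,0],R[0,0])),"op %.3f (%.1fmm)"%(s['opening'],85.4*s['opening']),"F",np.round(s['wrist_force'],1),"j7 %.0f"%s['joint_pos'][6])
a=list(map(float,sys.argv[1:]))
for i in range(0,len(a),3):
    q=np.array(a[i:i+3]);d=R.T@(q-p)/10;print(q,"shift cm",np.round(d,2),"rows>=",int(np.ceil(np.linalg.norm(d)/6.2)));p=q
E
python3 go.py 428 -236 200
```

```text
t 0.90 [ 250.8 -626.5  249.9] yaw -6.6 op 1.004 (85.7mm) F [-0.6  0.6  0.1] j7 51
[ 428. -236.  200.] shift cm [ 13.09 -40.83   5.01] rows>= 7
```

Request:
{"name": "send_rows", "arguments": {"steps": [[[1.31,-4.08,0.5,0],[1.31,-4.08,0.5,0],[1.31,-4.08,0.5,0],[1.31,-4.08,0.5,0],[1.31,-4.08,0.5,0],[1.31,-4.08,0.5,0],[1.31,-4.08,0.5,0],[1.31,-4.08,0.5,0],[1.31,-4.08,0.5,0],[1.31,-4.08,0.5,0],[0,0,0,0]]]}}

```text
t: 2.28
ee_pos: [431.7, -234.0, 200.1]
ee_rot: [[0.993, -0.115, 0.0], [-0.115, -0.993, 0.001], [-0.0, -0.001, -1.0]]
wrist_force: [-0.5, -0.3, -0.3]
opening: 1.0
```

```bash
cat > snap.py <<'E'
import sys,cv2,numpy as np
from plant import *
n,o=sys.argv[1:3]
s=get_state();c=get_calibration(n);p,d=capture(n)
cv2.imwrite(f"pics/{o}.png",p[:,:,::-1]);np.savez(f"{o}.npz",p=p,d=d,R=cv2.Rodrigues(np.array(c['rvec'],float))[0],t=np.array(c['tvec']),K=[c['fx'],c['fy'],c['cx'],c['cy']])
R=cv2.Rodrigues(np.array(c['rvec'],float))[0];print("cam at",np.round(-R.T@np.array(c['tvec']).ravel()),"axis",np.round(R[2],2))
E
python3 go.py 428 -236 130 428 -236 45; python3 snap.py wrist w1
```

```text
t 2.27 [ 431.7 -234.   200.1] yaw -6.6 op 1.000 (85.4mm) F [-0.5 -0.3 -0.3] j7 9
[ 428. -236.  130.] shift cm [-0.35  0.25  7.01] rows>= 2
[ 428. -236.   45.] shift cm [0.   0.01 8.5 ] rows>= 2
cam at [ 440. -153.  324.] axis [-0.04 -0.31 -0.95]
```

View pics/w1.png

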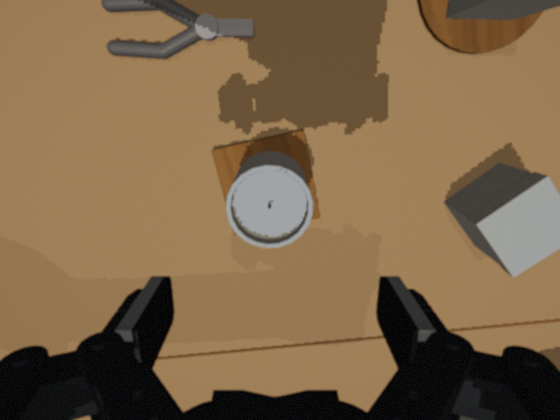

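The wrist view shows the wide rim centred at (269,205), with square coaster corners at (213,150) and (302,130). I'll check its position from this view.

```bash
python3 - <<'E'
from h import *
n="w1.npz"
p,W=cloud(n);z=W[:,:,2]
for nm,lo,hi in (("rim",66,78),("coaster",4.5,12)):
    m=(np.hypot(W[:,:,0]-428,W[:,:,1]+236)<72)&(z>lo)&(z<hi)
    ys,xs=np.nonzero(m);P=ray(n,np.c_[xs,ys],(lo+hi)/2 if lo<10 else 72)[:,:2]
    H=cv2.convexHull(P.astype(np.float32));print(nm,len(P),cv2.minAreaRect(H),cv2.minEnclosingCircle(H),circ(H[:,0].astype(float)),np.median(z[m]))
E
```

```text
rim 1615 ((425.33746337890625, -235.46839904785156), (65.9964370727539, 64.89710998535156), 85.31051635742188) ((425.7892761230469, -235.3910369873047), 33.2612419128418) (np.float64(425.55119112884296), np.float64(-235.44152729270698), np.float64(32.78297750320396)) 71.58343223927773
coaster 2744 ((422.6692810058594, -233.99163818359375), (83.68603515625, 84.01184844970703), 5.53656530380249) ((422.696533203125, -234.01678466796875), 58.420928955078125) (np.float64(422.6029496654816), np.float64(-235.33279843077716), np.float64(54.58912463386941)) 7.980691176867825
```

Request:
{"name": "send_rows", "arguments": {"steps": [[[-0.45,0.25,3.5,0],[0,0,3.5,0],[0,0,3,0],[0,0,3,0],[0,0,2.5,0],[0,0,0,0]]]}}

```text
t: 3.08
ee_pos: [424.0, -240.4, 43.8]
ee_rot: [[0.992, -0.124, -0.004], [-0.124, -0.992, 0.001], [-0.004, -0.001, -1.0]]
wrist_force: [0.2, 0.6, 0.7]
opening: 1.001
```

Request:
{"name": "send_rows", "arguments": {"steps": [[[0,0,0,0],[0,0,0,0],[0,0,0,0],[0,0,0,0],[0,0,0,0],[0,0,0,0]]], "grip": 5.5, "squeeze": 40}}

```text
t: 3.82
ee_pos: [426.4, -240.5, 46.6]
ee_rot: [[0.992, -0.122, 0.002], [-0.122, -0.992, -0.002], [0.002, 0.002, -1.0]]
wrist_force: [-1.4, -2.4, 6.5]
opening: 0.778
```

```bash
python3 go.py
```

```text
t 3.83 [ 426.4 -240.5   46.6] yaw -7.0 op 0.778 (66.4mm) F [-1.4 -2.4  6.5] j7 0
```

Request:
{"name": "send_rows", "arguments": {"steps": [[[0,0,-1,0],[0,0,-3,0],[0,0,-4,0],[0,0,-5,0],[0,0,-3,0],[0,0,0,0],[0,0,0,0]]]}}

```text
t: 4.7
ee_pos: [424.6, -239.0, 204.1]
ee_rot: [[0.993, -0.121, -0.002], [-0.121, -0.993, 0.001], [-0.002, -0.001, -1.0]]
wrist_force: [0.3, 0.0, -2.9]
opening: 0.778
```

```bash
python3 go.py 580 225 205 580 225 48; python3 snap.py scene s2;python3 snap.py side d2
python3 - <<'E'
from h import *
for n in ("s2.npz","d2.npz"):
    p,W=cloud(n);z=W[:,:,2]
    m=(np.hypot(W[:,:,0]-427,W[:,:,1]+237)<45)&(z>215-0)&(z<240)
    print(n,m.sum(), np.round(np.percentile(W[m],[5,50,95],axis=0)) if m.sum() else '')
E
```

```text
t 4.70 [ 424.6 -239.   204.1] yaw -7.0 op 0.778 (66.4mm) F [ 0.3  0.  -2.9] j7 9
[580. 225. 205.] shift cm [  9.79 -47.95  -0.08] rows>= 8
[580. 225.  48.] shift cm [4.00e-02 1.00e-02 1.57e+01] rows>= 3
cam at [1066.  191.  696.] axis [-0.6  -0.21 -0.77]
cam at [ 356. -588.  829.] axis [ 0.23  0.6  -0.76]
s2.npz 608 [[ 390. -253.  217.]
 [ 423. -231.  222.]
 [ 468. -203.  235.]]
d2.npz 855 [[ 393. -266.  216.]
 [ 425. -247.  219.]
 [ 458. -230.  230.]]
```

View pics/d2.png

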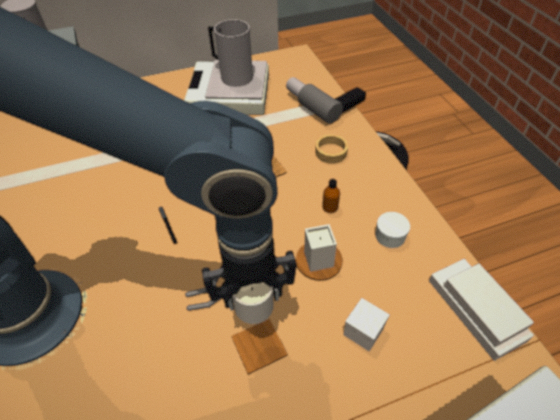

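The wide candle is held and clear of the coaster, which shows empty at (259,346). Next it goes to the mat.

Request:
{"name": "send_rows", "arguments": {"steps": [[[0.5,-2.4,0,0],[0.98,-4.8,0,0],[0.98,-4.8,0,0],[0.98,-4.8,0,0],[0.98,-4.8,0,0],[0.98,-4.8,0,0],[0.98,-4.8,0,0],[0.98,-4.8,0,0],[0.98,-4.8,0,0],[0.98,-4.8,0,0],[0.5,-2.35,0,0],[0,0,0,0]]]}}

```text
t: 6.3
ee_pos: [580.5, 226.9, 203.3]
ee_rot: [[0.993, -0.117, -0.003], [-0.117, -0.993, 0.001], [-0.003, -0.0, -1.0]]
wrist_force: [0.3, -0.0, -3.2]
opening: 0.775
```

```bash
python3 go.py 580 226 60 580 226 48; python3 snap.py scene s3;python3 snap.py side d3
python3 - <<'E'
from h import *
for n in ("s3.npz","d3.npz"):
    p,W=cloud(n);z=W[:,:,2]
    m=(np.hypot(W[:,:,0]-426,W[:,:,1]+235)<72)&(z>4)&(z<14)
    ys,xs=np.nonzero(m);P=ray(n,np.c_[xs,ys],8)[:,:2].astype(np.float32)
    print(n,len(P),cv2.minAreaRect(P))
E
```

```text
t 6.30 [580.5 226.9 203.3] yaw -6.7 op 0.775 (66.2mm) F [ 0.3 -0.  -3.2] j7 -48
[580. 226.  60.] shift cm [1.000e-02 1.000e-01 1.433e+01] rows>= 3
[580. 226.  48.] shift cm [0.  0.  1.2] rows>= 1
cam at [1066.  191.  696.] axis [-0.6  -0.21 -0.77]
cam at [ 356. -588.  829.] axis [ 0.23  0.6  -0.76]
s3.npz 807 ((427.61456298828125, -232.44671630859375), (86.49447631835938, 85.07905578613281), 5.872439861297607)
d3.npz 1776 ((416.7748107910156, -236.50180053710938), (99.88679504394531, 85.41033172607422), 5.207518577575684)
```

Request:
{"name": "send_rows", "arguments": {"steps": [[[0,0,5,0],[0,0,5,0],[0,0,3,0],[0,0,1.2,0],[0,0,0.6,0],[0,0,0.5,0],[0,0,0,0]]]}}

```text
t: 7.28
ee_pos: [582.0, 224.5, 53.0]
ee_rot: [[0.993, -0.122, 0.001], [-0.122, -0.993, 0.0], [0.001, -0.0, -1.0]]
wrist_force: [0.0, 0.1, -2.2]
opening: 0.778
```

```bash
python3 go.py 580 226 46.5
```

```text
t 7.28 [582.  224.5  53. ] yaw -7.0 op 0.778 (66.5mm) F [ 0.   0.1 -2.2] j7 -54
[580.  226.   46.5] shift cm [-0.21 -0.12  0.65] rows>= 1
```

Request:
{"name": "send_rows", "arguments": {"steps": [[[0,0,0.3,0],[0,0,0.2,0],[0,0,0.1,0],[0,0,0,0]]]}}

```text
t: 7.78
ee_pos: [581.5, 224.5, 46.7]
ee_rot: [[0.993, -0.121, 0.0], [-0.121, -0.993, -0.0], [0.0, 0.0, -1.0]]
wrist_force: [-1.3, -0.3, 0.9]
opening: 0.781
```

```bash
python3 go.py
```

```text
t 7.78 [581.5 224.5  46.7] yaw -7.0 op 0.781 (66.7mm) F [-1.3 -0.3  0.9] j7 -54
```

Contact shows in the force, so I'll release and rise.

Request:
{"name": "send_rows", "arguments": {"steps": [[[0,0,0,0],[0,0,0,0],[0,0,0,0],[0,0,0,0],[0,0,-2,0],[0,0,-5,0],[0,0,-6,0],[0,0,-5,0],[0,0,0,0]]], "grip": 8.54}}

```text
t: 8.9
ee_pos: [583.6, 226.4, 232.9]
ee_rot: [[0.993, -0.121, 0.01], [-0.121, -0.993, 0.004], [0.01, -0.005, -1.0]]
wrist_force: [0.1, -0.1, -1.2]
opening: 0.998
```

```bash
python3 go.py 613 -92 225 613 -92 60
```

```text
t 8.90 [583.6 226.4 232.9] yaw -7.0 op 0.998 (85.3mm) F [ 0.1 -0.1 -1.2] j7 -47
[613. -92. 225.] shift cm [ 6.77 31.25  0.69] rows>= 6
[613. -92.  60.] shift cm [-0.16  0.09 16.5 ] rows>= 3
```

Request:
{"name": "send_rows", "arguments": {"steps": [[[0.4,1.9,0,0],[0.8,3.9,0,0],[0.9,4.3,0,0],[0.9,4.3,0,0],[0.9,4.3,0,0],[0.9,4.3,0,0],[0.9,4.3,0.2,0],[0.7,2.5,0.2,0],[0.3,1.4,0.2,0],[0,0,0,0]]]}}

```text
t: 10.15
ee_pos: [609.2, -94.8, 219.1]
ee_rot: [[0.992, -0.124, -0.002], [-0.124, -0.992, 0.0], [-0.002, 0.0, -1.0]]
wrist_force: [-0.3, -0.4, -0.4]
opening: 1.001
```

```bash
python3 go.py 613 -92 60; python3 snap.py wrist w4; python3 snap.py scene s4;python3 snap.py side d4
python3 - <<'E'
from h import *
for n in ("s4.npz","d4.npz"):
    p,W=cloud(n);z=W[:,:,2]
    m=(np.hypot(W[:,:,0]-580,W[:,:,1]-230)<45)&(z>66)&(z<78)
    ys,xs=np.nonzero(m)
    if len(ys)>20:
        P=ray(n,np.c_[xs,ys],72)[:,:2].astype(np.float32)
        print("wide",n,len(P),cv2.minAreaRect(P),cv2.minEnclosingCircle(P))
n="w4.npz";p,W=cloud(n);z=W[:,:,2]
m=(np.hypot(W[:,:,0]-613,W[:,:,1]+92)<60)&(z>88)&(z<100)
ys,xs=np.nonzero(m);P=ray(n,np.c_[xs,ys],94)[:,:2].astype(np.float32);print("sq",len(P),cv2.minAreaRect(P))
m=(np.hypot(W[:,:,0]-614,W[:,:,1]+92)<75)&(z>4)&(z<12)
ys,xs=np.nonzero(m);P=ray(n,np.c_[xs,ys],8)[:,:2].astype(np.float32);print("large",len(P),cv2.minAreaRect(P),circ(cv2.convexHull(P)[:,0].astype(float)))
E
```

```text
t 10.15 [609.2 -94.8 219.1] yaw -7.1 op 1.001 (85.4mm) F [-0.3 -0.4 -0.4] j7 -16
[613. -92.  60.] shift cm [ 0.38 -0.33 15.91] rows>= 3
cam at [618. -14. 343.] axis [-0.04 -0.31 -0.95]
cam at [1066.  191.  696.] axis [-0.6  -0.21 -0.77]
cam at [ 356. -588.  829.] axis [ 0.23  0.6  -0.76]
wide s4.npz 279 ((585.5851440429688, 228.88156127929688), (67.02560424804688, 65.67529296875), 17.256757736206055) ((585.87890625, 227.77786254882812), 34.88747024536133)
wide d4.npz 148 ((580.7754516601562, 224.356201171875), (67.96129608154297, 64.24451446533203), 69.041015625) ((581.9515991210938, 224.61927795410156), 35.312320709228516)
sq 1808 ((610.7064819335938, -91.29075622558594), (55.3856086730957, 53.986228942871094), 82.30240631103516)
large 3949 ((613.5584106445312, -83.48359680175781), (89.70914459228516, 104.8488998413086), 80.50135803222656) (np.float64(612.0792429500935), np.float64(-91.00238853189512), np.float64(52.55809388444217))
```

View pics/w4.png

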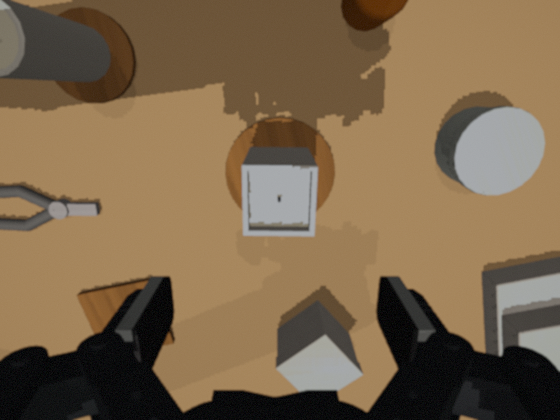

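View pics/s4.png

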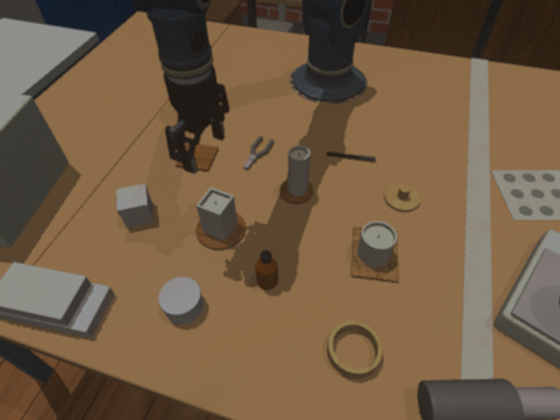

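The wide candle now stands on the mat at scene (378,245). The square candle is below the gripper at wrist (280,200), aligned with the tool. Descending.

Request:
{"name": "send_rows", "arguments": {"steps": [[[0.35,-0.33,4,0],[0,0,4,0],[0,0,3.5,0],[0,0,2.5,0],[0,0,0,0],[0,0,0,0]]]}}

```text
t: 11.05
ee_pos: [614.9, -89.4, 81.6]
ee_rot: [[0.993, -0.12, 0.002], [-0.12, -0.993, 0.0], [0.002, -0.0, -1.0]]
wrist_force: [-0.5, 0.4, -0.1]
opening: 1.0
```

```bash
python3 go.py 612.5 -92 62
```

```text
t 11.05 [614.9 -89.4  81.6] yaw -6.9 op 1.000 (85.4mm) F [-0.5  0.4 -0.1] j7 -21
[612.5 -92.   62. ] shift cm [-0.21  0.28  1.96] rows>= 1
```

Request:
{"name": "send_rows", "arguments": {"steps": [[[-0.2,0.25,1,0],[0,0,1,0],[0,0,0,0],[0,0,0,0],[0,0,0,0]]]}}

```text
t: 11.68
ee_pos: [612.0, -92.7, 60.6]
ee_rot: [[0.993, -0.121, 0.001], [-0.121, -0.993, -0.0], [0.001, -0.0, -1.0]]
wrist_force: [-0.1, 0.9, 0.3]
opening: 1.001
```

```bash
python3 go.py 612.5 -92 62
```

```text
t 11.68 [612.  -92.7  60.6] yaw -7.0 op 1.001 (85.5mm) F [-0.1  0.9  0.3] j7 -22
[612.5 -92.   62. ] shift cm [ 0.04 -0.08 -0.14] rows>= 1
```

Request:
{"name": "send_rows", "arguments": {"steps": [[[0,0,0,0],[0,0,0,0],[0,0,0,0],[0,0,0,0],[0,0,0,0],[0,0,0,0],[0,0,0,0],[0,0,0,0]]], "grip": 4.5, "squeeze": 40}}

```text
t: 12.68
ee_pos: [612.0, -92.8, 60.6]
ee_rot: [[0.993, -0.122, 0.001], [-0.122, -0.993, -0.0], [0.001, 0.0, -1.0]]
wrist_force: [0.4, -0.8, 3.9]
opening: 0.63
```

```bash
python3 go.py
```

```text
t 12.68 [612.  -92.8  60.6] yaw -7.0 op 0.630 (53.8mm) F [ 0.4 -0.8  3.9] j7 -22
```

Request:
{"name": "send_rows", "arguments": {"steps": [[[0,0,-1,0],[0,0,-3,0],[0,0,-4,0],[0,0,-2,0],[0,0,0,0]]]}}

```text
t: 13.3
ee_pos: [612.0, -92.8, 161.2]
ee_rot: [[0.993, -0.122, 0.002], [-0.122, -0.993, -0.0], [0.002, 0.0, -1.0]]
wrist_force: [-0.8, 0.5, -3.4]
opening: 0.629
```

```bash
python3 go.py 425.5 -234.5 160
```

```text
t 13.30 [612.  -92.8 161.2] yaw -7.0 op 0.629 (53.7mm) F [-0.8  0.5 -3.4] j7 -18
[ 425.5 -234.5  160. ] shift cm [-16.79  16.33   0.09] rows>= 4
```

Request:
{"name": "send_rows", "arguments": {"steps": [[[-1.3,1.3,0,0],[-2.8,2.7,0,0],[-2.8,2.7,0,0],[-2.8,2.7,0,0],[-2.8,2.7,0,0],[-2.8,2.7,0,0],[-1.5,1.53,0,0],[0,0,0,0],[0,0,0,0]]]}}

```text
t: 14.42
ee_pos: [424.8, -234.0, 159.7]
ee_rot: [[0.993, -0.121, -0.001], [-0.121, -0.993, 0.001], [-0.001, -0.001, -1.0]]
wrist_force: [-0.5, 0.2, -3.1]
opening: 0.626
```

```bash
python3 go.py 425.5 -234.5 62;  python3 snap.py scene s5; python3 - <<'E'
from h import *
for n in ("s5.npz",):
    p,W=cloud(n);z=W[:,:,2]
    m=(np.hypot(W[:,:,0]-614,W[:,:,1]+92)<75)&(z>4)&(z<12)
    ys,xs=np.nonzero(m);P=ray(n,np.c_[xs,ys],8)[:,:2].astype(np.float32);print("large",n,len(P),cv2.minAreaRect(P),circ(cv2.convexHull(P)[:,0].astype(float)))
E
```

```text
t 14.43 [ 424.8 -234.   159.7] yaw -7.0 op 0.626 (53.5mm) F [-0.5  0.2 -3.1] j7 4
[ 425.5 -234.5   62. ] shift cm [0.09 0.05 9.77] rows>= 2
cam at [1066.  191.  696.] axis [-0.6  -0.21 -0.77]
large s5.npz 1582 ((617.3331298828125, -89.75370025634766), (105.57803344726562, 104.9061050415039), 17.084169387817383) (np.float64(616.4975940961526), np.float64(-89.99256251189718), np.float64(52.99461873528617))
```

Request:
{"name": "send_rows", "arguments": {"steps": [[[0.05,0.05,3,0],[0,0,3,0],[0,0,2,0],[0,0,0.9,0],[0,0,0.3,0],[0,0,0,0],[0,0,0,0]]]}}

```text
t: 15.35
ee_pos: [426.1, -235.2, 69.0]
ee_rot: [[0.993, -0.122, 0.001], [-0.122, -0.993, -0.001], [0.001, 0.001, -1.0]]
wrist_force: [0.3, -0.6, -3.2]
opening: 0.632
```

```bash
python3 go.py 425.5 -234.5 60.5
```

```text
t 15.35 [ 426.1 -235.2   69. ] yaw -7.0 op 0.632 (54.0mm) F [ 0.3 -0.6 -3.2] j7 -2
[ 425.5 -234.5   60.5] shift cm [-0.07 -0.06  0.85] rows>= 1
```

Request:
{"name": "send_rows", "arguments": {"steps": [[[-0.06,-0.06,0.4,0],[0,0,0.3,0],[0,0,0.15,0],[0,0,0,0],[0,0,0,0]]]}}

```text
t: 15.98
ee_pos: [424.9, -234.3, 60.6]
ee_rot: [[0.993, -0.122, -0.001], [-0.122, -0.993, -0.001], [-0.001, 0.001, -1.0]]
wrist_force: [-2.3, 1.3, 6.1]
opening: 0.628
```

```bash
python3 go.py 425.5 -234.5 60.5
```

```text
t 15.97 [ 424.9 -234.3   60.6] yaw -7.0 op 0.628 (53.7mm) F [-2.3  1.3  6.1] j7 -3
[ 425.5 -234.5   60.5] shift cm [0.06 0.01 0.01] rows>= 1
```

In contact (6 N), so I'll release and rise.

Request:
{"name": "send_rows", "arguments": {"steps": [[[0,0,0,0],[0,0,0,0],[0,0,0,0],[0,0,0,0],[0,0,-2,0],[0,0,-5,0],[0,0,-6,0],[0,0,-3,0],[0,0,0,0]]], "grip": 8.54}}

```text
t: 17.1
ee_pos: [426.4, -234.9, 222.3]
ee_rot: [[0.993, -0.122, 0.005], [-0.122, -0.993, -0.003], [0.005, 0.003, -1.0]]
wrist_force: [0.7, 0.1, -0.3]
opening: 0.997
```

```bash
python3 go.py 583 226 215; python3 snap.py wrist w6;python3 - <<'E'
from h import *
n="w6.npz";p,W=cloud(n);z=W[:,:,2]
m=(np.hypot(W[:,:,0]-425,W[:,:,1]+234)<45)&(z>88)&(z<100)
ys,xs=np.nonzero(m);P=ray(n,np.c_[xs,ys],94)[:,:2].astype(np.float32);print("sq",len(P),cv2.minAreaRect(P))
m=(np.hypot(W[:,:,0]-425,W[:,:,1]+234)<75)&(z>4)&(z<12)
ys,xs=np.nonzero(m);P=ray(n,np.c_[xs,ys],8)[:,:2].astype(np.float32);print("coaster",len(P),cv2.minAreaRect(P))
E
```

```text
t 17.10 [ 426.4 -234.9  222.3] yaw -7.0 op 0.997 (85.1mm) F [ 0.7  0.1 -0.3] j7 8
[583. 226. 215.] shift cm [  9.92 -47.66   0.64] rows>= 8
cam at [ 434. -154.  345.] axis [-0.03 -0.32 -0.95]
sq 1791 ((423.5611572265625, -232.82647705078125), (55.39873123168945, 53.997833251953125), 82.48339080810547)
coaster 2344 ((422.5852966308594, -234.11488342285156), (83.7281265258789, 84.19642639160156), 5.5373148918151855)
```

View pics/w6.png

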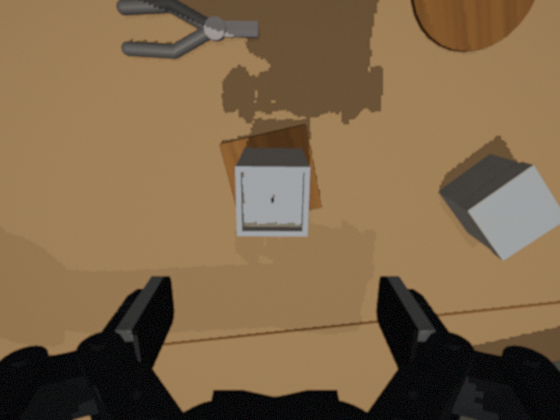

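The square candle stands on the square coaster at (272,200), within about 1.5 mm of its centre. Back to the mat for the wide one.

Request:
{"name": "send_rows", "arguments": {"steps": [[[0.5,-2.4,0,0],[0.98,-4.8,0,0],[0.98,-4.8,0,0],[0.98,-4.8,0,0],[0.98,-4.8,0,0],[0.98,-4.8,0,0],[0.98,-4.8,0,0],[0.98,-4.8,0,0],[0.98,-4.8,0,0],[0.98,-4.7,0,0],[0.5,-2.1,0,0],[0,0,0,0]]]}}

```text
t: 18.65
ee_pos: [579.2, 228.1, 217.5]
ee_rot: [[0.993, -0.118, -0.004], [-0.118, -0.993, 0.0], [-0.004, 0.0, -1.0]]
wrist_force: [-0.1, -0.5, -0.2]
opening: 0.997
```

Request:
{"name": "send_rows", "arguments": {"steps": [[[0,0,0,0]]]}}

```text
t: 18.77
ee_pos: [579.7, 224.9, 218.2]
ee_rot: [[0.993, -0.122, -0.003], [-0.122, -0.993, -0.002], [-0.002, 0.002, -1.0]]
wrist_force: [-0.1, -0.2, -1.0]
opening: 0.999
```

```bash
python3 go.py 583 226 130 583 226 47; python3 snap.py wrist w7;python3 - <<'E'
from h import *
n="w7.npz";p,W=cloud(n);z=W[:,:,2]
m=(np.hypot(W[:,:,0]-583,W[:,:,1]-226)<45)&(z>66)&(z<78)
ys,xs=np.nonzero(m);P=ray(n,np.c_[xs,ys],72)[:,:2].astype(np.float32);print("wide",len(P),cv2.minAreaRect(P),cv2.minEnclosingCircle(P))
E
```

```text
t 18.77 [579.7 224.9 218.2] yaw -7.0 op 0.999 (85.3mm) F [-0.1 -0.2 -1. ] j7 -50
[583. 226. 130.] shift cm [ 0.33 -0.17  8.82] rows>= 2
[583. 226.  47.] shift cm [ 0.02 -0.02  8.3 ] rows>= 2
cam at [589. 306. 341.] axis [-0.04 -0.32 -0.95]
wide 1428 ((580.3201904296875, 229.42393493652344), (65.36566925048828, 64.83969116210938), 83.04872131347656) ((580.225830078125, 229.59934997558594), 33.083431243896484)
```

Request:
{"name": "send_rows", "arguments": {"steps": [[[0.2,-0.3,4,0],[0,0,4,0],[0,0,4,0],[0,0,3,0],[0,0,1,0],[0,0,0,0],[0,0,0,0],[0,0,0,0]]]}}

```text
t: 19.82
ee_pos: [583.4, 229.3, 61.2]
ee_rot: [[0.993, -0.122, 0.002], [-0.122, -0.993, 0.001], [0.002, -0.001, -1.0]]
wrist_force: [0.0, -0.3, 0.6]
opening: 0.997
```

```bash
python3 go.py 582 228 47
```

```text
t 19.82 [583.4 229.3  61.2] yaw -7.0 op 0.997 (85.2mm) F [ 0.  -0.3  0.6] j7 -57
[582. 228.  47.] shift cm [-0.13  0.14  1.42] rows>= 1
```

Request:
{"name": "send_rows", "arguments": {"steps": [[[-0.1,0.1,0.8,0],[0,0,0.6,0],[0,0,0,0],[0,0,0,0]]]}}

```text
t: 20.32
ee_pos: [581.5, 228.2, 45.7]
ee_rot: [[0.993, -0.121, -0.0], [-0.121, -0.993, -0.0], [-0.0, 0.0, -1.0]]
wrist_force: [-0.6, 0.1, 0.8]
opening: 0.997
```

Request:
{"name": "send_rows", "arguments": {"steps": [[[0,0,0,0],[0,0,0,0],[0,0,0,0],[0,0,0,0],[0,0,0,0],[0,0,0,0],[0,0,0,0]]], "grip": 5.5, "squeeze": 40}}

```text
t: 21.2
ee_pos: [582.0, 228.3, 46.3]
ee_rot: [[0.993, -0.122, 0.001], [-0.122, -0.993, 0.0], [0.001, -0.0, -1.0]]
wrist_force: [0.2, -0.5, 6.0]
opening: 0.776
```

Request:
{"name": "send_rows", "arguments": {"steps": [[[0,0,-1,0],[0,0,-3,0],[0,0,-4,0],[0,0,-5,0],[0,0,-3,0],[0,0,0,0],[0,0,0,0]]]}}

```text
t: 22.08
ee_pos: [580.5, 227.1, 203.8]
ee_rot: [[0.993, -0.122, -0.003], [-0.122, -0.993, -0.002], [-0.003, 0.002, -1.0]]
wrist_force: [-0.1, -0.5, -3.2]
opening: 0.775
```

```bash
python3 go.py 614.5 -92 205
```

```text
t 22.07 [580.5 227.1 203.8] yaw -7.0 op 0.775 (66.2mm) F [-0.1 -0.5 -3.2] j7 -50
[614.5 -92.  205. ] shift cm [ 7.26 31.26 -0.07] rows>= 6
```

Request:
{"name": "send_rows", "arguments": {"steps": [[[0.4,1.9,0,0],[0.9,3.9,0,0],[1.0,4.3,0,0],[1.0,4.3,0,0],[1.0,4.3,0,0],[1.0,4.3,0,0],[1.0,4.3,0,0],[0.6,2.6,0,0],[0.3,1.3,0,0],[0,0,0,0],[0,0,0,0]]]}}

```text
t: 23.45
ee_pos: [614.8, -88.5, 205.7]
ee_rot: [[0.993, -0.119, -0.0], [-0.119, -0.993, 0.001], [-0.001, -0.001, -1.0]]
wrist_force: [0.0, 0.8, -2.0]
opening: 0.772
```

```bash
python3 go.py 614.5 -92 60
```

```text
t 23.45 [614.8 -88.5 205.7] yaw -6.8 op 0.772 (65.9mm) F [ 0.   0.8 -2. ] j7 -19
[614.5 -92.   60. ] shift cm [ 0.02  0.37 14.57] rows>= 3
```

Request:
{"name": "send_rows", "arguments": {"steps": [[[0,0.2,4,0],[0,0,4,0],[0,0,4,0],[0,0,2,0],[0,0,0.6,0],[0,0,0,0],[0,0,0,0]]]}}

```text
t: 24.32
ee_pos: [616.0, -92.2, 61.4]
ee_rot: [[0.993, -0.122, 0.003], [-0.122, -0.993, -0.0], [0.003, 0.0, -1.0]]
wrist_force: [-0.0, -0.2, -2.9]
opening: 0.777
```

```bash
python3 go.py 614.5 -91.5 46.5
```

```text
t 24.32 [616.  -92.2  61.4] yaw -7.0 op 0.777 (66.4mm) F [-0.  -0.2 -2.9] j7 -25
[614.5 -91.5  46.5] shift cm [-0.17 -0.05  1.49] rows>= 1
```

Request:
{"name": "send_rows", "arguments": {"steps": [[[-0.1,0,0.7,0],[0,0,0.4,0],[0,0,0.2,0],[0,0,0,0],[0,0,0,0]]]}}

```text
t: 24.95
ee_pos: [614.0, -92.2, 46.9]
ee_rot: [[0.993, -0.122, 0.0], [-0.122, -0.993, -0.0], [0.0, -0.0, -1.0]]
wrist_force: [0.4, 0.4, -2.5]
opening: 0.78
```

```bash
python3 go.py 614.5 -91.5 46.3
```

```text
t 24.95 [614.  -92.2  46.9] yaw -7.0 op 0.780 (66.6mm) F [ 0.4  0.4 -2.5] j7 -26
[614.5 -91.5  46.3] shift cm [ 0.04 -0.08  0.06] rows>= 1
```

Request:
{"name": "send_rows", "arguments": {"steps": [[[0.03,-0.05,0.12,0],[0,0,0,0],[0,0,0,0]]]}}

```text
t: 25.32
ee_pos: [614.2, -92.1, 46.4]
ee_rot: [[0.993, -0.122, 0.0], [-0.122, -0.993, -0.001], [0.0, 0.001, -1.0]]
wrist_force: [-3.2, -1.9, 5.4]
opening: 0.775
```

```bash
python3 go.py 614.5 -91.5 46.3
```

```text
t 25.32 [614.2 -92.1  46.4] yaw -7.0 op 0.775 (66.1mm) F [-3.2 -1.9  5.4] j7 -26
[614.5 -91.5  46.3] shift cm [ 0.02 -0.06  0.01] rows>= 1
```

Contact. Release, rise and check.

Request:
{"name": "send_rows", "arguments": {"steps": [[[0,0,0,0],[0,0,0,0],[0,0,0,0],[0,0,0,0],[0,0,-2,0],[0,0,-5,0],[0,0,-6,0],[0,0,-4,0],[0,0,0,0],[0,0,0,0]]], "grip": 8.54}}

```text
t: 26.58
ee_pos: [613.8, -91.8, 216.0]
ee_rot: [[0.993, -0.122, 0.0], [-0.122, -0.993, -0.001], [0.0, 0.0, -1.0]]
wrist_force: [-0.3, 0.4, -1.0]
opening: 1.003
```

```bash
cat > chk.py <<'E'
from h import *
import sys
C={"wide":((614,-91.5),72,"large"),"slim":((461,34),120,"small"),"square":((425,-234),94,"sqc")}
for n in sys.argv[1:]:
    n+=".npz";p,W=cloud(n);z=W[:,:,2]
    for k,((x,y),h,c) in C.items():
        D=np.hypot(W[:,:,0]-x,W[:,:,1]-y);o=[]
        for lo,hi,zz,r in ((h-6,h+5,h,50),(4,13,8,68 if c!="small" else 50)):
            m=(D<r)&(z>lo)&(z<hi);ys,xs=np.nonzero(m)
            if len(ys)<30:o+=[None];continue
            H=cv2.convexHull(ray(n,np.c_[xs,ys],zz)[:,:2].astype(np.float32))
            q=cv2.minAreaRect(H);o+=[("rect",np.round(q[0],1),np.round(q[1],0)),("circ",np.round(circ(H[:,0].astype(float)),1))]
        print(n,k,*o)
E
python3 go.py 461 33 270 ; python3 snap.py wrist w8;python3 chk.py w8; python3 snap.py scene s8;python3 chk.py s8;python3 snap.py side d8;python3 chk.py d8
```

```text
t 26.57 [613.8 -91.8 216. ] yaw -7.0 op 1.003 (85.7mm) F [-0.3  0.4 -1. ] j7 -19
[461.  33. 270.] shift cm [-16.69 -10.53  -5.41] rows>= 4
cam at [622. -11. 339.] axis [-0.04 -0.31 -0.95]
w8.npz wide ('rect', array([612.8, -90.3]), array([65., 65.])) ('circ', array([612.7, -90.6,  32.7])) ('rect', array([612.6, -83.2]), array([ 90., 105.])) ('circ', array([612.1, -90.9,  52.5]))
w8.npz slim ('rect', array([476.3,  28.5]), array([38., 12.])) ('circ', array([464.1,  33.4,  19.8])) ('rect', array([465.2,  30.5]), array([77., 68.])) ('circ', array([460. ,  32.3,  38.9]))
w8.npz square None ('rect', array([ 423.5, -233.2]), array([85., 86.])) ('circ', array([ 426.6, -232.4,   54.5]))
cam at [1066.  191.  696.] axis [-0.6  -0.21 -0.77]
s8.npz wide ('rect', array([617.6, -90.1]), array([65., 65.])) ('circ', array([617.5, -89.7,  33.1])) ('rect', array([624.2, -84.7]), array([ 94., 105.])) ('circ', array([617. , -89.5,  52.8]))
s8.npz slim ('rect', array([462.4,  36.6]), array([48., 45.])) ('circ', array([462.6,  36.8,  23.6])) ('rect', array([469.2,  34. ]), array([68., 76.])) ('circ', array([464.2,  33.6,  38.5]))
s8.npz square None ('rect', array([ 427.4, -229.3]), array([89., 82.])) ('circ', array([ 430.5, -231.7,   53.6]))
cam at [ 356. -588.  829.] axis [ 0.23  0.6  -0.76]
d8.npz wide ('rect', array([613.7, -93.7]), array([66., 64.])) ('circ', array([613.8, -93.8,  33.3])) ('rect', array([609.5, -99.8]), array([ 90., 103.])) ('circ', array([613.9, -93.8,  53. ]))
d8.npz slim ('rect', array([458.1,  32.5]), array([49., 43.])) ('circ', array([458.4,  32.4,  23.4])) ('rect', array([460.7,  26.1]), array([69., 77.])) ('circ', array([460.8,  30.4,  38.9]))
d8.npz square ('rect', array([ 425.6, -235.2]), array([56., 54.])) ('circ', array([ 425.6, -235.6,   33.7])) ('rect', array([ 424.8, -236.1]), array([84., 85.])) ('circ', array([ 424.7, -235.3,   52.6]))
```

View pics/w8.png

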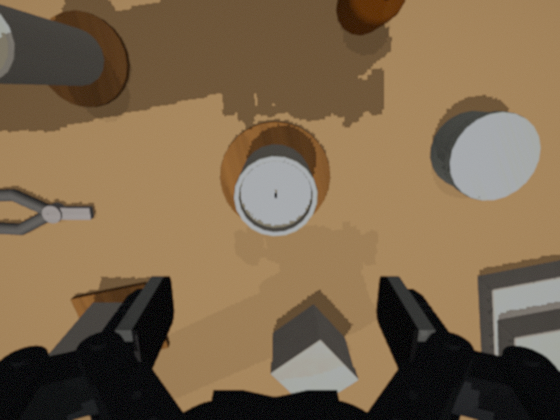

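The wide candle is within 1 mm of the large coaster's centre. Next I'll view the slim one from above, on the way to the lid.

Request:
{"name": "send_rows", "arguments": {"steps": [[[-1.5,-1.0,-0.9,0],[-3.1,-1.9,-0.9,0],[-3.1,-1.9,-0.9,0],[-3.1,-1.9,-0.9,0],[-3.1,-1.9,-0.9,0],[-2.8,-1.9,-0.9,0],[0,0,0,0],[0,0,0,0],[0,0,0,0]]]}}

```text
t: 27.85
ee_pos: [461.4, 32.2, 269.3]
ee_rot: [[0.992, -0.123, -0.001], [-0.123, -0.992, 0.0], [-0.001, -0.0, -1.0]]
wrist_force: [-0.5, -0.1, -0.0]
opening: 1.005
```

```bash
python3 go.py 413.5 265 120 ; python3 snap.py wrist w9;python3 chk.py w9; python3 snap.py scene s9;python3 chk.py s9
```

```text
t 27.85 [461.4  32.2 269.3] yaw -7.0 op 1.005 (85.8mm) F [-0.5 -0.1 -0. ] j7 -24
[413.5 265.  120. ] shift cm [ -7.6  -22.51  14.94] rows>= 5
cam at [470. 113. 393.] axis [-0.04 -0.31 -0.95]
w9.npz wide ('rect', array([613.2, -87.2]), array([59., 69.])) ('circ', array([611.1, -89.7,  33.7])) ('rect', array([607.4, -74.4]), array([105.,  74.])) ('circ', array([610.8, -88.3,  51.5]))
w9.npz slim ('rect', array([456.5,  36.3]), array([46., 45.])) ('circ', array([456.6,  36.3,  22.8])) ('rect', array([460.9,  41.1]), array([60., 77.])) ('circ', array([458.8,  33. ,  38.5]))
w9.npz square None ('rect', array([ 422.6, -232.7]), array([84., 88.])) ('circ', array([ 422.8, -232. ,   54.6]))
cam at [1066.  191.  696.] axis [-0.6  -0.21 -0.77]
s9.npz wide ('rect', array([617.6, -90. ]), array([67., 65.])) ('circ', array([617.8, -89.7,  33.2])) ('rect', array([623.2, -85.4]), array([ 92., 105.])) ('circ', array([616.8, -89.5,  52.7]))
s9.npz slim ('rect', array([461.8,  35.9]), array([49., 44.])) ('circ', array([462.5,  36.5,  23.5])) ('rect', array([469.,  34.]), array([68., 76.])) ('circ', array([464. ,  33.4,  38.5]))
s9.npz square ('rect', array([ 429.6, -230.2]), array([58., 59.])) ('circ', array([ 429.5, -230. ,   35.6])) ('rect', array([ 428.2, -232.2]), array([87., 86.])) ('circ', array([ 429.9, -227. ,   52. ]))
```

View pics/w9.png

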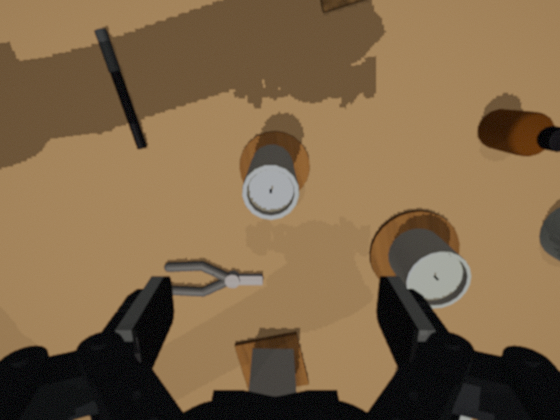

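The slim candle sits on its coaster at (270,190), about 3.5 mm off centre in all three views, so I'll leave it. Now the lid, with the jaws narrowed on the way.

Request:
{"name": "send_rows", "arguments": {"steps": [[[-0.4,-1.1,0,0],[-0.9,-2.7,0,0],[-1.1,-3.3,0,0],[-1.3,-3.9,0,0],[-1.3,-3.9,1.0,0],[-1.1,-3.3,2.5,0],[-0.9,-2.6,2.5,0],[-0.6,-1.7,2,0],[0,0,0,0],[0,0,0,0]]], "grip": 6}}

```text
t: 29.2
ee_pos: [413.5, 265.2, 190.1]
ee_rot: [[0.993, -0.122, 0.001], [-0.122, -0.993, 0.0], [0.001, -0.0, -1.0]]
wrist_force: [0.2, -0.7, 0.5]
opening: 0.702
```

```bash
python3 go.py 413.5 265 120 ; python3 snap.py wrist w10;python3 - <<'E'
from h import *
n="w10.npz";p,W=cloud(n);z=W[:,:,2]
D=np.hypot(W[:,:,0]-413,W[:,:,1]-265)
for lo,hi,zz,r in ((32,41,36,25),(4.5,12,8,50)):
    m=(D<r)&(z>lo)&(z<hi);ys,xs=np.nonzero(m);H=cv2.convexHull(ray(n,np.c_[xs,ys],zz)[:,:2].astype(np.float32))
    print(len(ys),cv2.minAreaRect(H),circ(H[:,0].astype(float)))
E
```

```text
t 29.20 [413.5 265.2 190.1] yaw -7.0 op 0.702 (59.9mm) F [ 0.2 -0.7  0.5] j7 -63
[413.5 265.  120. ] shift cm [-0.    0.02  7.01] rows>= 2
cam at [422. 346. 314.] axis [-0.04 -0.31 -0.95]
636 ((410.3009033203125, 266.7042236328125), (23.43294906616211, 22.856109619140625), 38.5329704284668) (np.float64(410.2084171969139), np.float64(266.86993504124683), np.float64(11.72619721544526))
5005 ((410.1075439453125, 266.4060363769531), (77.24486541748047, 76.9107666015625), 42.35646057128906) (np.float64(410.08390648475773), np.float64(266.393476828905), np.float64(38.615462506931394))
```

View pics/w10.png

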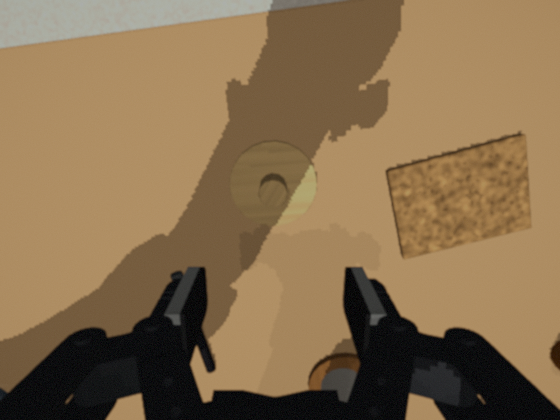

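The lid is at (273,185) in the wrist view, with a measured disc of 77 mm and knob of 23.5 mm. Descending onto the knob.

Request:
{"name": "send_rows", "arguments": {"steps": [[[-0.1,0,4,0],[0,0,4,0],[0,0,4,0],[0,0,2,0],[0,0,0.7,0],[0,0,0,0],[0,0,0,0],[0,0,0,0]]]}}

```text
t: 30.25
ee_pos: [412.8, 265.7, 43.5]
ee_rot: [[0.993, -0.122, 0.002], [-0.122, -0.993, 0.001], [0.002, -0.001, -1.0]]
wrist_force: [0.1, -0.2, 0.2]
opening: 0.702
```

```bash
python3 go.py 412.5 265.2 30
```

```text
t 30.25 [412.8 265.7  43.5] yaw -7.0 op 0.702 (60.0mm) F [ 0.1 -0.2  0.2] j7 -77
[412.5 265.2  30. ] shift cm [-0.02  0.05  1.35] rows>= 1
```

Request:
{"name": "send_rows", "arguments": {"steps": [[[0,0.05,0.7,0],[0,0,0.5,0],[0,0,0,0],[0,0,0,0]]]}}

```text
t: 30.75
ee_pos: [412.0, 265.1, 30.5]
ee_rot: [[0.993, -0.121, -0.0], [-0.121, -0.993, -0.0], [-0.0, 0.0, -1.0]]
wrist_force: [-0.1, -0.7, -0.3]
opening: 0.706
```

Request:
{"name": "send_rows", "arguments": {"steps": [[[0,0,0,0],[0,0,0,0],[0,0,0,0],[0,0,0,0],[0,0,0,0],[0,0,0,0],[0,0,0,0],[0,0,0,0]]], "grip": 1.5, "squeeze": 30}}

```text
t: 31.75
ee_pos: [412.2, 265.1, 30.8]
ee_rot: [[0.993, -0.122, 0.0], [-0.122, -0.993, 0.0], [0.0, -0.0, -1.0]]
wrist_force: [-0.0, -0.7, 5.1]
opening: 0.267
```

```bash
python3 go.py
```

```text
t 31.75 [412.2 265.1  30.8] yaw -7.0 op 0.267 (22.8mm) F [-0.  -0.7  5.1] j7 -78
```

Request:
{"name": "send_rows", "arguments": {"steps": [[[0,0,-1,0],[0,0,-3,0],[0,0,-5,0],[0,0,-5,0],[0,0,-3,0],[0,0,0,0],[0,0,0,0],[0,0,0,0]]]}}

```text
t: 32.75
ee_pos: [411.4, 264.3, 199.2]
ee_rot: [[0.993, -0.121, -0.003], [-0.121, -0.993, -0.001], [-0.002, 0.002, -1.0]]
wrist_force: [-0.1, 1.2, -1.9]
opening: 0.267
```

```bash
python3 go.py 614.2 -91.7 200 ; python3 snap.py wrist w11;python3 - <<'E'
from h import *
n="w11.npz";p,W=cloud(n);z=W[:,:,2]
D=np.hypot(W[:,:,0]-412,W[:,:,1]-265)
m=(D<50)&(z>165)&(z<185);ys,xs=np.nonzero(m)
print(len(ys),np.percentile(W[m][:,2],[5,50,95]))
A=np.c_[W[m][:,:2]-[412,265],np.ones(m.sum())];print("tilt",np.linalg.lstsq(A,W[m][:,2],rcond=None)[0])
E
```

```text
t 32.75 [411.4 264.3 199.2] yaw -7.0 op 0.267 (22.8mm) F [-0.1  1.2 -1.9] j7 -63
[614.2 -91.7 200. ] shift cm [24.46 32.87 -0.08] rows>= 7
cam at [420. 345. 323.] axis [-0.04 -0.32 -0.95]
12283 [175.04693272 176.29164113 177.47449891]
tilt [-5.13220619e-03 -1.53938594e-02  1.76547952e+02]
```

View pics/w11.png

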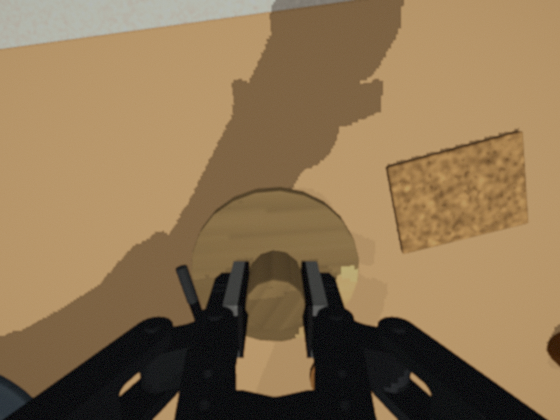

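The lid is held level at (275,265). I'll measure its centre against the TCP from the same wrist view.

```bash
python3 - <<'E'
from h import *
n="w11.npz";p,W=cloud(n);z=W[:,:,2]
D=np.hypot(W[:,:,0]-412,W[:,:,1]-265)
m=((D<60)&(z>172)&(z<181)).astype(np.uint8)
ys,xs=np.nonzero(m)
pts=[]
for u in range(195,358,2):
    c=np.nonzero(m[:,u])[0]
    if len(c): pts.append((u,c[0]))
for v in range(210,275,2):
    c=np.nonzero(m[v])[0]; pts+=[(c[0],v),(c[-1],v)]
P=ray(n,pts,176.3)[:,:2]
for i in range(4):
    a=circ(P);r=abs(np.hypot(*(P-a[:2]).T)-a[2]);P=P[r<max(1.0,2.5*np.median(r))]
print(a,len(P))
E
```

```text
(np.float64(410.07193264659395), np.float64(267.1113945967621), np.float64(38.00435125756978)) 148
```

Request:
{"name": "send_rows", "arguments": {"steps": [[[1.2,1.65,0,0],[2.4,3.3,0,0],[3.1,4.2,0,0],[3.1,4.2,0,0],[3.1,4.2,0,0],[3.1,4.2,0,0],[3.1,4.2,0,0],[2.7,3.6,0,0],[1.8,2.3,0,0],[0.9,1.1,0,0],[0,0,0,0],[0,0,0,0]]]}}

```text
t: 34.3
ee_pos: [614.6, -89.8, 200.5]
ee_rot: [[0.993, -0.119, -0.001], [-0.119, -0.993, 0.001], [-0.001, -0.001, -1.0]]
wrist_force: [0.4, 1.2, -1.0]
opening: 0.266
```

```bash
python3 go.py 614.4 -92.6 115
```

```text
t 34.30 [614.6 -89.8 200.5] yaw -6.8 op 0.266 (22.7mm) F [ 0.4  1.2 -1. ] j7 -22
[614.4 -92.6 115. ] shift cm [0.02 0.28 8.55] rows>= 2
```

Request:
{"name": "send_rows", "arguments": {"steps": [[[0,0.1,3,0],[0,0,3,0],[0,0,1.5,0],[0,0,0.7,0],[0,0,0,0],[0,0,0,0],[0,0,0,0]]]}}

```text
t: 35.17
ee_pos: [615.6, -92.9, 119.5]
ee_rot: [[0.993, -0.122, 0.002], [-0.122, -0.993, -0.0], [0.002, 0.0, -1.0]]
wrist_force: [0.6, 0.5, -0.7]
opening: 0.27
```

```bash
python3 go.py 614.4 -92.6 103
```

```text
t 35.17 [615.6 -92.9 119.5] yaw -7.0 op 0.270 (23.0mm) F [ 0.6  0.5 -0.7] j7 -25
[614.4 -92.6 103. ] shift cm [-0.13 -0.01  1.65] rows>= 1
```

Before lowering, I'll compare the lid and the jar in the fixed cameras.

```bash
python3 snap.py scene s12; python3 snap.py side d12; python3 go.py
```

```text
cam at [1066.  191.  696.] axis [-0.6  -0.21 -0.77]
cam at [ 356. -588.  829.] axis [ 0.23  0.6  -0.76]
t 35.27 [615.4 -92.9 119.2] yaw -7.0 op 0.268 (22.9mm) F [ 0.   0.  -1.5] j7 -25
```

Request:
{"name": "send_rows", "arguments": {"steps": [[[-0.1,0,0.7,0],[0,0,0.4,0],[0,0,0.2,0],[0,0,0,0],[0,0,0,0],[0,0,0,0]]]}}

```text
t: 36.02
ee_pos: [614.3, -92.7, 105.8]
ee_rot: [[0.993, -0.122, 0.0], [-0.122, -0.993, -0.0], [0.0, 0.0, -1.0]]
wrist_force: [-0.0, 0.6, -1.0]
opening: 0.266
```

```bash
python3 go.py 614.4 -92.6 103;python3 -c "
import cv2
a=cv2.imread('pics/s12.png')[150:270,150:290];b=cv2.imread('pics/d12.png')[190:310,250:390]
cv2.imwrite('pics/c12.png',cv2.resize(cv2.hconcat([a,b]),None,fx=2.8,fy=2.8))"
```

```text
t 36.02 [614.3 -92.7 105.8] yaw -7.0 op 0.266 (22.7mm) F [-0.   0.6 -1. ] j7 -26
[614.4 -92.6 103. ] shift cm [ 0.01 -0.01  0.28] rows>= 1
```

View pics/c12.png

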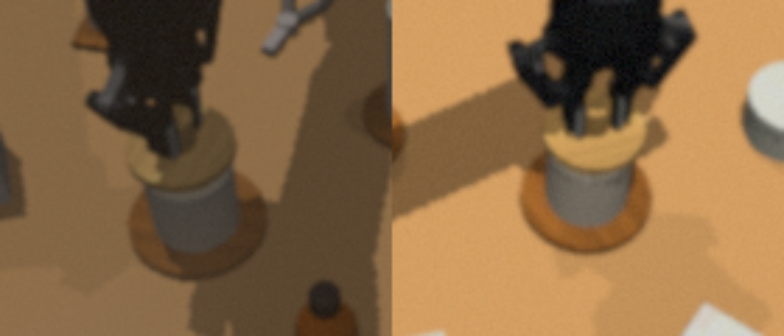

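The crops (scene on the left, side on the right) show the lid hovering centred over the jar, at (183,155) and (597,145). Lowering the last 3 mm.

Request:
{"name": "send_rows", "arguments": {"steps": [[[0,0,0.15,0],[0,0,0.1,0],[0,0,0,0],[0,0,0,0]]]}}

```text
t: 36.52
ee_pos: [614.1, -92.7, 103.1]
ee_rot: [[0.993, -0.122, 0.0], [-0.122, -0.993, -0.0], [0.0, 0.0, -1.0]]
wrist_force: [-0.5, -0.0, -1.4]
opening: 0.266
```

```bash
python3 go.py 614.4 -92.6 103
```

```text
t 36.52 [614.1 -92.7 103.1] yaw -7.0 op 0.266 (22.7mm) F [-0.5 -0.  -1.4] j7 -26
[614.4 -92.6 103. ] shift cm [ 0.03 -0.02  0.01] rows>= 1
```

Request:
{"name": "send_rows", "arguments": {"steps": [[[0,0,0.08,0],[0,0,0,0],[0,0,0,0]]]}}

```text
t: 36.9
ee_pos: [614.2, -92.7, 102.8]
ee_rot: [[0.993, -0.122, 0.0], [-0.122, -0.993, -0.0], [0.0, 0.0, -1.0]]
wrist_force: [-2.0, -0.2, 5.0]
opening: 0.269
```

```bash
python3 go.py 614.4 -92.6 103
```

```text
t 36.90 [614.2 -92.7 102.8] yaw -7.0 op 0.269 (22.9mm) F [-2.  -0.2  5. ] j7 -26
[614.4 -92.6 103. ] shift cm [ 0.02 -0.01 -0.02] rows>= 1
```

Contact at the expected height. Release, rise straight up, then back away.

Request:
{"name": "send_rows", "arguments": {"steps": [[[0,0,0,0],[0,0,0,0],[0,0,0,0],[0,0,0,0],[0,0,-1,0],[0,0,-3,0],[0,0,-5,0],[0,0,-5,0],[0,0,0,0],[0,0,0,0],[0,0,0,0]]], "grip": 5}}

```text
t: 38.28
ee_pos: [613.3, -93.0, 240.9]
ee_rot: [[0.993, -0.122, -0.003], [-0.122, -0.993, 0.0], [-0.003, 0.0, -1.0]]
wrist_force: [-0.1, -0.2, 0.9]
opening: 0.587
```

```bash
python3 go.py; for n in wrist scene side; do python3 snap.py $n f$n; done; python3 - <<'E'
from h import *
for n in ("fwrist","fscene","fside"):
    n+=".npz";p,W=cloud(n);z=W[:,:,2]
    D=np.hypot(W[:,:,0]-614,W[:,:,1]+92)
    for lo,hi,zz,r in ((74.5,86,80,50),(102,113,108,25)):
        m=(D<r)&(z>lo)&(z<hi);ys,xs=np.nonzero(m);H=cv2.convexHull(ray(n,np.c_[xs,ys],zz)[:,:2].astype(np.float32))
        print(n,zz,len(ys),np.median(z[m]),np.round(cv2.minAreaRect(H)[0],1),np.round(cv2.minAreaRect(H)[1],1),np.round(circ(H[:,0].astype(float)),1))
E
python3 chk.py fwrist fscene fside
```

```text
t 38.27 [613.3 -93.  240.9] yaw -7.0 op 0.587 (50.1mm) F [-0.1 -0.2  0.9] j7 -20
cam at [622. -12. 364.] axis [-0.04 -0.31 -0.95]
cam at [1066.  191.  696.] axis [-0.6  -0.21 -0.77]
cam at [ 356. -588.  829.] axis [ 0.23  0.6  -0.76]
fwrist.npz 80 5703 80.0020696159231 [612.6 -91.3] [77.2 77.2] [612.7 -91.1  38.7]
fwrist.npz 108 755 107.87461319539418 [612.8 -90.5] [23.1 23.9] [612.8 -90.5  11.9]
fscene.npz 80 788 79.55781578720061 [617.3 -89.8] [77.5 77. ] [617.4 -90.2  39.4]
fscene.npz 108 102 107.25042588871247 [618.8 -89.1] [25.6 23.3] [618.3 -89.4  12.4]
fside.npz 80 732 79.53171430218674 [613.9 -95.3] [78.9 74.5] [613.8 -93.9  38.9]
fside.npz 108 94 106.90215188791369 [613.8 -93.9] [26.4 20.8] [613.5 -94.5  12.3]
fwrist.npz wide ('rect', array([612.2, -59.5]), array([57., 12.])) ('circ', array([612.7, -91.8,  38.7])) ('rect', array([613.8, -74. ]), array([ 72., 105.])) ('circ', array([612.1, -90.9,  52.5]))
fwrist.npz slim ('rect', array([467.5,  31.5]), array([45., 30.])) ('circ', array([460.3,  34.2,  22.5])) ('rect', array([464.9,  30.5]), array([77., 68.])) ('circ', array([
[... 729 characters left out ...]
5])) ('rect', array([ 427.7, -232.3]), array([86., 85.])) ('circ', array([ 429.3, -230.5,   50.4]))
fside.npz wide ('rect', array([612.8, -96.4]), array([66., 72.])) ('circ', array([615. , -91.5,  38.2])) ('rect', array([ 608.8, -101.1]), array([ 87., 103.])) ('circ', array([613.5, -93.2,  52.6]))
fside.npz slim ('rect', array([458.1,  32.5]), array([49., 43.])) ('circ', array([458.8,  32.2,  23.5])) ('rect', array([460.7,  26.5]), array([68., 77.])) ('circ', array([461.6,  30.2,  39.1]))
fside.npz square ('rect', array([ 425.5, -235.6]), array([57., 54.])) ('circ', array([ 425.9, -235.5,   33.5])) ('rect', array([ 424.8, -235.9]), array([84., 85.])) ('circ', array([ 424.5, -237.1,   52.9]))
```

View pics/fwrist.png

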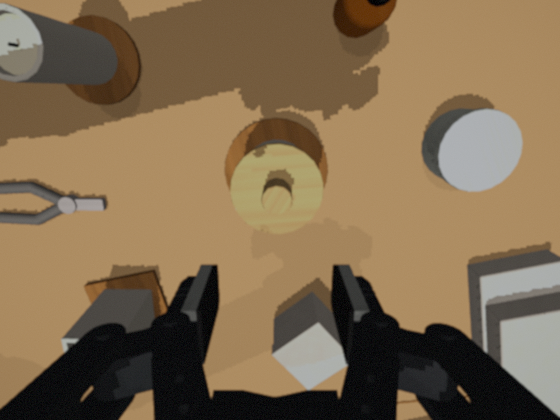

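View pics/fscene.png

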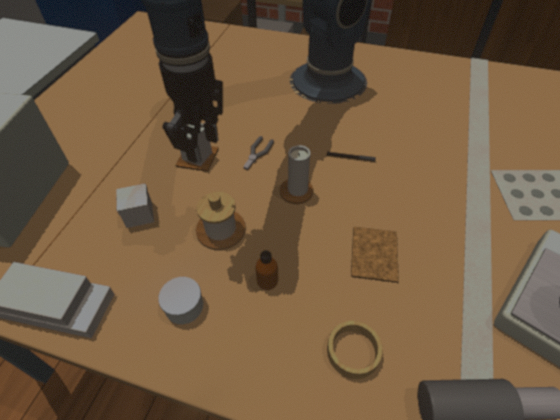

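View pics/fside.png

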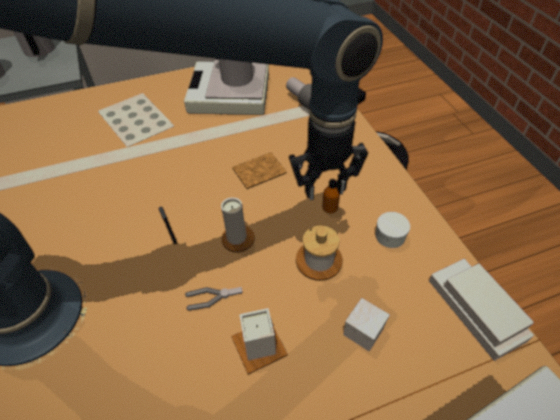

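The lid lies level and within about 1 mm of the rim centre in all three views. The mat is empty at scene (375,253), and the bottle and carton are where they were. Handing in.

```bash
python3 -c "
from plant import *
print(finish_job())"
```

```text
the job is handed in; nothing more can be done
None
```

All three candles are on their own coasters, the lid is on the wide one, the mat is empty, and the job was handed in at about 38 s. I parked the wide candle on the mat, moved the square one to the square coaster, then put the wide one on the large coaster and set the lid on its rim last.

**Last checks:**
- **Wide candle:** within about 1 mm of the large coaster's centre in all three views.
- **Square candle:** about 1–1.5 mm off its coaster's centre in the wrist view. The scene camera saw it only partly at the end.
- **Lid:** level, with its disc top at about 80 mm as it should be, and centred on the rim to about 1 mm in all three views.
- **Slim candle:** already on the small coaster and left untouched. It stands about 3–4 mm off centre, just as it did at the start.
- **Bottle and carton:** never touched, and in the same places in the final pictures.
- **Forces:** the gripper was clear of everything, and the wrist force readings stayed under about 7 N.

**Disagreement:** the three cameras differ from each other by 3–5 mm in absolute position. I therefore judged centring within each view, and averaged the views when setting move targets.

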